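# Set the polariser ring of the inspection light to the green dot and store it

### The arm

A 6-joint arm with a two-finger parallel gripper is mounted at the origin on a cart in front of the work surface, level with it; the furniture and walls round the work are solid. World frame = base frame: x ahead of the robot, y to its left, z up, the work surface at z = 0. Lengths are in mm, angles in rad, forces in N, time in s.
With the tool pointing down it reaches from about 350 to 775 mm from the base axis. Payload 5.5 kg.
Tool frame: the origin (TCP) lies at the very end of the fingers, on their centre line; the grasp point (between the pads) lies 19 mm behind it; z points along the fingers, x is the direction in which the jaws open and shut, and the axes are right-handed (so a half turn about z gives the same grasp; the last joint's range is limited). The gripper opens to 85 mm and grips with 20 to 120 N. Pads are 22 mm wide; open, the fingers measure 114 mm over their backs; the gripper's body (76 mm by 85 mm) begins 54 mm behind the grasp point. The pads swing forward as they close: fully open they stand 13 mm farther back than shut.
Start: joints at [-1.282, 0.313, 0.046, 1.304, 0, 1.431], TCP at [239.074, -522.987, 231.323] pointing down, gripper open.
Joint ranges: [-2.76, 2.76], [-0.86, 1.69], [-1.03, 1.26], [-2.2, 2.34], [-1.47, 1.5], [-3.14, 3.14]. Speed limits (rad/s): [2.57, 2.57, 3.14, 3.14, 3.14, 3.14].

### API

Orientations are given as [roll, pitch, yaw] about the fixed x, y, z axes, in that order (R = Rz(yaw) Ry(pitch) Rx(roll)).
In Python, from workcell import * gives the robot as it stands.
- The arm moves only by the tool drive_tool, never from a script. Its argument "series" is a list of rows, each a list of 3 entries, a list of its own where there are three numbers: the shift along the tool's x, y, z in mm, then the turn, a rotation vector about the tool's x, y, z in degrees, then the closure in counts, from 0 (fully open) to 255 (shut). A call has 1 to 20 rows; each row shifts and turns the pose as measured when the row begins, along the tool's axes as they then stand; what a row does not reach is not made up. A row lasts 1/12 s, in which the tool goes at most 41.7 mm and 7.16 degrees, less where a joint would pass 70% of its speed; a pose out of reach is approached as far as the arm can. A call is refused whole if a number of a shift passes 41.7 or a number of a turn 7.16, either way. A call with a gripper value outside its range is refused whole. The fingers move at their own pace and stop on an object; the grip force is fixed at half the most. Time passes only in rows, so rows that do not move let the fingers close. It gives the time, the measured TCP pose, the force and the opening at its end, in the units of the state.
- state(): the state, without advancing time (a new reading comes with each control period).
- read_camera(name): name is "scene" or "top"; returns a dict with "img" (420x560x3 uint8, red, green, blue), "range_z" (420x560 float32, mm along the optical axis (not along the pixel's ray), 0 where there is no reading), "mtx" (3x3 intrinsics, pixels), "world_to_cam" (4x4, takes a point from world to camera coordinates). Camera axes: x right, y down, z forward; pixel columns grow to the right and rows downward; lengths in mm; the calibration is good to about 2 mm. A picture is of the moment at which its call begins.
- sign_off(): hands the job in, once; it reports no verdict.
Trained networks look in the newest picture that a camera, given by its name, has taken for a name from the list of things; names that differ only in an ending like _2 or _b are one class to them, and where a whole thing is asked for, a point or a joint stands for the part that bears it (a point fixed in the world has none). Each returns a list of dicts, best first, with "p" (0 to 1); they miss things now and then, are a little off and sometimes report something else, mostly with a low value. They report only what shows in the picture. A call takes as long as a camera call.
- spot_in(label, camera): "rect" ([left, top, width, height] in pixels, round what is visible of it).
- pinpoint(label, camera): "xy" ([column, row] in pixels: a listed point, or the origin of a listed thing).
The state is a dict: "time": time; "joint_positions": joint angles; "qvel": joint speeds; "joint_efforts": joint torques, N m; "tool_pos": TCP position; "tcp_rot": TCP orientation; "force": force on the tool from outside, world axes, zero at the start; "wrist_torque": the same for the moment, N m; "finger_gap": opening from 0.0 (shut) to 1.0 (fully open).
Only numpy, scipy, OpenCV 4.12 (cv2) and the standard library are available. Lean on these libraries where they do the work, as an engineer would, in place of code of your own. Each camera call takes 0.05 s, during which the arm holds its last target. There are 200 camera calls.

### The job

Set the polariser ring of the round inspection light to the green setting: push its upright lever tab round with the fingertips, without pinching it, until the lever points at the green dot on the scale. Then press the white button on the console behind the ring fully down and let it come up again, to store the setting. Do not move or lift the circuit board on the glass or anything else on the bench.

Things in the scene. Friction and masses are not known exactly. Their poses are not given: they have to be found in the camera images.
- unit: the inspection light: a round grey base, 200 mm across, with a white scale band on top (its surface 26 mm above the bench), fixed to the bench. Origin on the axis of the ring, at bench level. Its x axis points from the axis to the console with the button (the console, 74 mm wide, 30 mm high, reaches 150 mm from the axis); the lever side is at -x. The glass in the middle is at 35 mm height, 60 mm across with its seat.
- ring (a joint): angle of the polariser ring and its lever about the vertical axis, rad; 0 when the lever points along -x of the unit, positive anticlockwise seen from above (towards -y of the unit); stops at -1.35 and +1.35. It has dry friction (about 2 N to push at the tab) and stays where it is left. The ring is 112 mm across, its top 34 mm above the bench; the lever's arm, 16 mm wide, has its top at 37 mm.
- tab (a point): middle of the lever's upright tab, black with a white stripe along its middle, 65 mm from the ring's axis, 51 mm above the bench. The tab is 22 mm long radially, 12 mm thick across (the direction it moves in), its top at about 68 mm above the bench. x axis radial, towards the ring's axis. The tab is made of two halves, each 6 mm of its thickness; pushing on one flat side loads one half, pinching loads both.
- pointer (a point): the point on the scale at which the lever points: on the lever's centre line, 88 mm from the ring's axis (about 8 mm beyond the tip of the black pointer), at the radius of the dots
- dot_green: green dot, 16 mm across, 1.5 mm thick, fixed on the white scale band 88 mm from the ring's axis; origin at its centre. The dots lie at 32 and 64 degrees to either side of the unit's -x direction; which colour is where changes
- store_top (a point): middle of the top of the white push button, 30 mm across, on the console 122 mm behind the ring's axis. It is pressed straight down
- store (a joint): travel of the white button, m: 0 up, 0.006 fully down (5 N); springs back
- dot_red: red dot of the same kind as the green one, not wanted now
- dot_blue: blue dot of the same kind as the green one, not wanted now
- dot_yellow: yellow dot of the same kind as the green one, not wanted now
- board: the small green circuit board, 15x35x4 mm, lying loose on the round glass in the middle of the ring; a bystander. Origin at the centre of its underside
- driver_bit: dark bit box, 38x73x18 mm, on the bench; a bystander. Origin at the centre of its underside
- cutters: red-handled side cutters, 45x120x12 mm, on the bench; a bystander. Origin at the centre of its underside
- label_box: small cardboard box, 45x63x32 mm, on the bench; a bystander. Origin at the centre of its underside
- relay: small blue relay block, 13x29x26 mm, on the bench; a bystander. Origin at the centre of its underside
- screw_jar: white jar with black lid, 43 mm across, 46 mm tall, on the bench; a bystander. Origin at the centre of its underside
- tape_green: roll of green tape lying flat, 72 mm across, 18 mm tall, on the bench; a bystander. Origin at the centre of its underside
- solder_spool: white spool of solder wire, 56 mm across, 36 mm tall, on the bench; a bystander. Origin at the centre of its underside

How it is judged (in metres and radians):
On the way, in this order (a step that is already met when the one before it is completed fails the run):
1. the lever points at the green dot and rests (horizontal distance between pointer and dot_green below 0.008 m and velocity of joint ring between -0.05 and 0.05 rad/s), for 0.2 s.
2. the button is pressed down (value of joint store above 0.0045 m and horizontal distance between pointer and dot_green below 0.008 m), for 0.05 s.
At the end, for the whole second after the job is handed in: The lever rests pointing at the green dot (the pointed-at place within 8 mm of the dot's centre, that is, on the dot), and the white button, pressed after that, is up again (all of step 1 and value of joint store below 0.0015 m); the robot touches nothing.
It fails at once if the button is pressed while the lever does not point at the green dot (value of joint store above 0.003 m and not (horizontal distance between pointer and dot_green below 0.0095 m)).
It fails at once if the tab is pinched (pressed on both halves at once by the fingers) (contact force between each of ring_c2, ring_c3 and the fingers above 1.5 N).
It fails at once if the circuit board is moved or lifted (distance of board from where it was at the start of the episode above 0.012 m).
It fails at once if another loose thing on the bench is moved or lifted (distance of any of driver_bit, cutters, label_box, relay, screw_jar, tape_green, solder_spool from where it was at the start of the episode above 0.012 m).
It also fails if it takes over 48 s, if anything falls off the work surface, if the arm or the gripper's body presses on something with over 40 N, if the wrist force passes 120 N, or if a joint passes its speed limit or range.

## Working session

There is one attempt and no reset: what is moved stays moved. The work goes in short steps, Python scripts to look and compute and a tool call to move; the robot and the scene stay as the last step left them, time stands still between calls to the robot, and variables do not carry over. Pictures are saved under pics/ and viewed, about 8 in all and at most 12, crops included, and the job is handed in when it is done.

Besides the shell and the picture viewer there is one more tool, called as name([rows], argument=value, ...), one row to a line, values as JSON. drive_tool: Moves the arm, as the interface text tells. Its arguments: {"type":"object","properties":{"series":{"type":"array"}},"required":["series"]}

```bash
mkdir -p pics; cat > h.py <<'E'
from workcell import *
import numpy as np, cv2
def ray(c,uv,z):
    "world point on plane z (mm) seen at pixel uv"
    T=np.linalg.inv(c["world_to_cam"]); d=T[:3,:3]@np.linalg.solve(c["mtx"],[uv[0],uv[1],1.]); o=T[:3,3]
    return o+d*(z-o[2])/d[2]
Z=dict(unit=0,tab=51,pointer=26,dot_green=27,dot_red=27,dot_blue=27,dot_yellow=27,store_top=36,board=35)
def look(cam,names,fn=None):
    c=read_camera(cam); out={}
    if fn: cv2.imwrite(fn,cv2.cvtColor(c["img"],cv2.COLOR_RGB2BGR))
    for n in names:
        r=pinpoint(n,cam)
        for q in r[:2]: print(cam,n,np.round(q["xy"]),round(q["p"],2),np.round(ray(c,q["xy"],Z[n])))
    return c
E
python3 - <<'E'
from h import *
for k in("top","scene"): look(k,Z,f"pics/{k}1.png")
s=state();print(s)
E
```

```text
top unit [320. 230.] 0.97 [508. -72.   0.]
top unit [405. 198.] 0.64 [ 592. -317.    0.]
top tab [325. 250.] 0.73 [448. -81.  51.]
top tab [349. 246.] 0.57 [ 459. -147.   51.]
top pointer [323. 258.] 0.91 [429. -76.  26.]
top dot_green [300. 252.] 0.37 [446. -12.  27.]
top dot_red [345. 246.] 0.56 [ 459. -139.   27.]
top dot_blue [331. 257.] 0.61 [ 431. -100.   27.]
top dot_yellow [331. 258.] 0.69 [427. -98.  27.]
top dot_yellow [410. 226.] 0.46 [ 511. -320.   27.]
top store_top [327. 184.] 0.48 [632. -94.  36.]
top board [321. 228.] 0.51 [509. -73.  35.]
scene unit [270. 238.] 0.64 [523. -59.   0.]
scene unit [395. 273.] 0.28 [ 696. -327.    0.]
scene tab [243. 228.] 0.79 [446. -72.  51.]
scene tab [399. 271.] 0.73 [ 651. -390.   51.]
scene dot_blue [243. 241.] 0.57 [437. -91.  27.]
scene dot_yellow [318. 216.] 0.59 [665. -48.  27.]
scene store_top [315. 213.] 0.53 [656. -47.  36.]
{'time': 1.0, 'joint_positions': array([-1.28158770e+00,  3.13183548e-01,  4.61104339e-02,  1.30361492e+00,
       -1.90587974e-05,  1.43118696e+00]), 'qvel': array([-0.00062365,  0.00243884, -0.00073788, -0.00185099, -0.00052723,
       -0.00019061]), 'joint_efforts': array([ 6.57265846e-04, -4.80470610e+01,  2.98819596e+01,  1.78172522e-04,
       -1.26836735e-04, -1.48209978e-07]), 'tool_pos': array([ 239.07496355, -522.9842565 ,  231.33682492]), 'tcp_rot': array([ 3.14155871e+00, -1.04588501e-04, -1.14197834e+00]), 'force': array([-1.04468368, -0.03434058,  0.59890472]), 'wrist_torque': array([-0.02151899,  0.05392861,  0.00964584]), 'finger_gap': 1.0003443823169507}
```

```bash
python3 - <<'E'
import cv2
a=cv2.imread("pics/top1.png")[150:300,240:440];b=cv2.imread("pics/scene1.png")
cv2.imwrite("pics/a.png",cv2.resize(a,(800,600),interpolation=cv2.INTER_CUBIC));cv2.imwrite("pics/b.png",cv2.resize(b,(784,588)))
E
```

```text
(no output)
```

View pics/a.png

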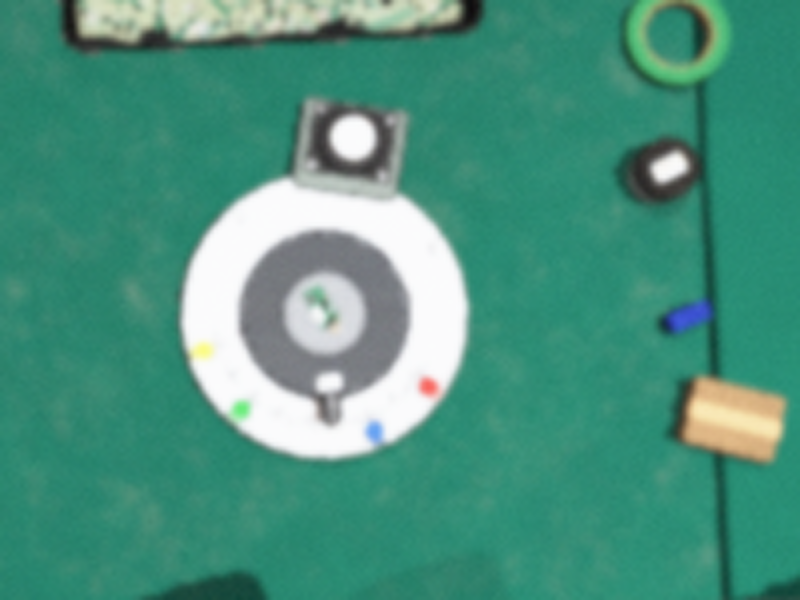

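View pics/b.png

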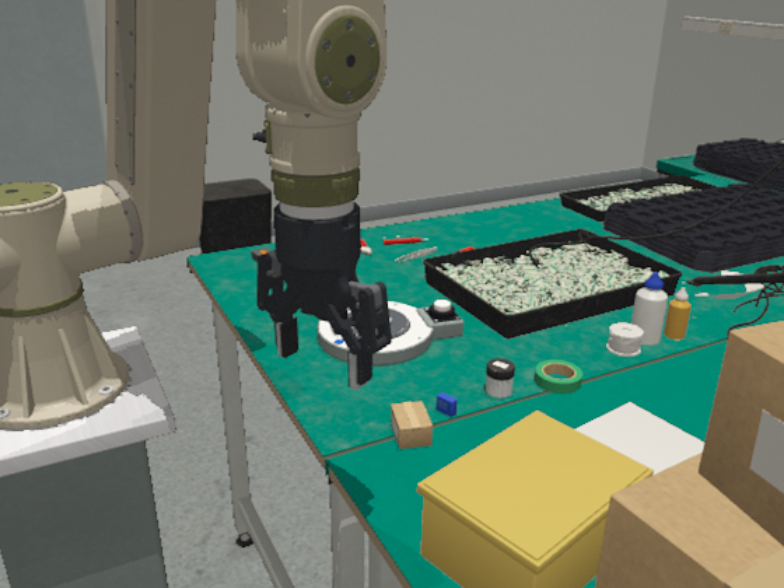

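The top crop shows the lever near the bottom of the ring. Green is at about (300,252) full-frame, to the left of the lever, with yellow, blue and red at (291,238), (334,258) and (347,246). The button is at (328,184). The scene view shows the gripper clear of everything. Next I'll fit the unit's pose.

```bash
cat >> h.py <<'E'
from scipy.optimize import least_squares
def blob(c,lo,hi,win=(280,170,360,275)):
    h=cv2.cvtColor(c["img"],cv2.COLOR_RGB2HSV); m=cv2.inRange(h,lo,hi); k=np.zeros_like(m); k[win[1]:win[3],win[0]:win[2]]=1
    ys,xs=np.nonzero(m*k); return np.array([xs.mean(),ys.mean()]),len(xs)
E
python3 - <<'E'
from h import *
c=read_camera("top")
P={}
for n,lo,hi,w,a in [("yellow",(22,100,120),(34,255,255),(285,232,297,243),-64),("green",(45,120,60),(75,255,255),(294,246,306,258),-32),("blue",(100,100,80),(125,255,255),(327,252,340,264),32),("red",(0,100,100),(10,255,255),(341,240,354,252),64)]:
    uv,k=blob(c,lo,hi,w); P[a]=ray(c,uv,27.5)[:2]; print(n,uv,k,P[a])
def dots(p):
    return np.array([p[:2]-88*np.array([np.cos(p[2]+np.radians(a)),np.sin(p[2]+np.radians(a))]) for a in P])
f=least_squares(lambda p:(dots(p)-np.array(list(P.values()))).ravel(),[508,-72,-.1]);p=f.x
print("pose",p,np.degrees(p[2]),"res",f.fun.round(1))
e=np.array([np.cos(p[2]),np.sin(p[2])])
print("green",dots(p)[1],"store",p[:2]+122*e)
print("store seen",ray(c,[328,184.2],36), )
d=c["range_z"];T=np.linalg.inv(c["world_to_cam"])
def pt(u,v): 
    z=d[v,u]; return (T@np.r_[z*np.linalg.solve(c["mtx"],[u,v,1]),1])[:3].round(0)
print("button depth",[pt(328+i,184+j) for i in(-1,0,1) for j in (-1,1)])
# tab & pointer
for v in range(242,258,2): print(v,c["img"][v,318:328].mean(1).astype(int),pt(322,v),pt(323,v))
E
```

```text
yellow [290.5 237.5] 4 [487.02537338  12.01625076]
green [300. 252.] 5 [446.14651532 -13.3051609 ]
blue [333.2 257.5] 10 [ 428.66769207 -104.70250531]
red [346.66666667 246.11111111] 9 [ 459.16974705 -143.03563226]
pose [ 5.10933940e+02 -7.24251182e+01 -1.80625744e-01] -10.3490927829884 res [ 0.2  0.3 -0.2  0.2  0.5 -0.2 -0.4 -0.3]
green [445.89717366 -13.14426977] store [630.94918002 -94.34182923]
store seen [632.6862595  -96.51334363  36.        ]
button depth [array([634., -93.,  52.]), array([628., -93.,  52.]), array([633., -95.,  56.]), array([628., -95.,  51.]), array([633., -98.,  53.]), array([628., -98.,  51.])]
242 [130 135 143 149 154 157 149 138 126 127] [472. -75.  35.] [472. -78.  32.]
244 [150 191 225 238 243 244 236 195 147 130] [466. -74.  45.] [466. -77.  34.]
246 [157 210 238 244 243 241 231 189 144 131] [461. -74.  38.] [461. -77.  39.]
248 [121 134 147 158 173 165 148 139 146 163] [454. -73.  66.] [454. -75.  67.]
250 [185 132 100 118 155 164 160 196 235 245] [449. -73.  65.] [449. -75.  75.]
252 [226 173 118 111 146 157 155 203 243 250] [444. -72.  66.] [444. -75.  67.]
254 [226 187 143 122 134 151 158 207 241 248] [438. -72.  67.] [438. -75.  67.]
256 [245 241 232 211 191 201 226 242 249 250] [433. -74.  35.] [433. -76.  32.]
```

drive_tool([
  [[-24, -30, 0], [0, 0, 0], 255],
  [[-24, -30, 0], [0, 0, 0], 255],
  [[-24, -30, 0], [0, 0, 0], 255],
  [[-24, -30, 0], [0, 0, 0], 255],
  [[-24, -30, 0], [0, 0, 0], 255],
  [[-24, -30, 0], [0, 0, 0], 255],
  [[-24, -30, 0], [0, 0, 0], 255],
  [[-24, -30, 0], [0, 0, 0], 255],
  [[-24, -30, 0], [0, 0, 0], 255],
  [[-24, -30, 0], [0, 0, 0], 255],
  [[-24, -30, 0], [0, 0, 0], 255],
  [[0, 0, 0], [0, 0, -6.5], 255],
  [[0, 0, 0], [0, 0, -6.5], 255],
  [[0, 0, 0], [0, 0, -6.5], 255],
  [[0, 0, 0], [0, 0, -6.5], 255],
  [[0, 0, 0], [0, 0, -6.5], 255],
  [[0, 0, 0], [0, 0, -6.5], 255],
  [[0, 0, 0], [0, 0, -6.5], 255],
  [[0, 0, 0], [0, 0, -6.5], 255],
  [[0, 0, 0], [0, 0, 0], 255],
])

```text
time: 2.72
tool_pos: [438.9, -128.0, 230.9]
tcp_rot: [3.138, -0.008, -0.189]
force: [-0.3, 0.3, 0.4]
finger_gap: -0.004
```

drive_tool([
  [[0, 0, 0], [0, 0, -6.0], 255],
  [[0, 0, 0], [0, 0, -6.0], 255],
  [[8, -16, 20], [0, 0, 0], 255],
  [[0, 0, 35], [0, 0, 0], 255],
  [[0, 0, 35], [0, 0, 0], 255],
  [[0, 0, 35], [0, 0, 0], 255],
  [[0, 0, 30], [0, 0, 0], 255],
  [[0, 0, 20], [0, 0, 0], 255],
  [[0, 0, 10], [0, 0, 0], 255],
  [[0, 0, 0], [0, 0, 0], 255],
])

```text
time: 3.55
tool_pos: [452.7, -114.1, 42.6]
tcp_rot: [3.132, -0.019, -0.004]
force: [-0.5, -0.0, 0.8]
finger_gap: -0.001
```

```bash
python3 - <<'E'
from h import *
c=read_camera("top");a=c["img"][200:290,270:390,::-1]
cv2.imwrite("pics/c.png",cv2.resize(a,(720,540),interpolation=cv2.INTER_CUBIC))
s=state();print(s["tool_pos"],s["tcp_rot"],s["force"],s["joint_positions"])
E
```

```text
[ 452.89112758 -114.17771028   43.39524514] [ 3.13184394 -0.01896214 -0.00361274] [-0.38958225  0.95642929 -0.47883149] [-0.41825673  0.24120103 -0.5516682   0.75664471 -0.00128412  1.15623111]
```

View pics/c.png

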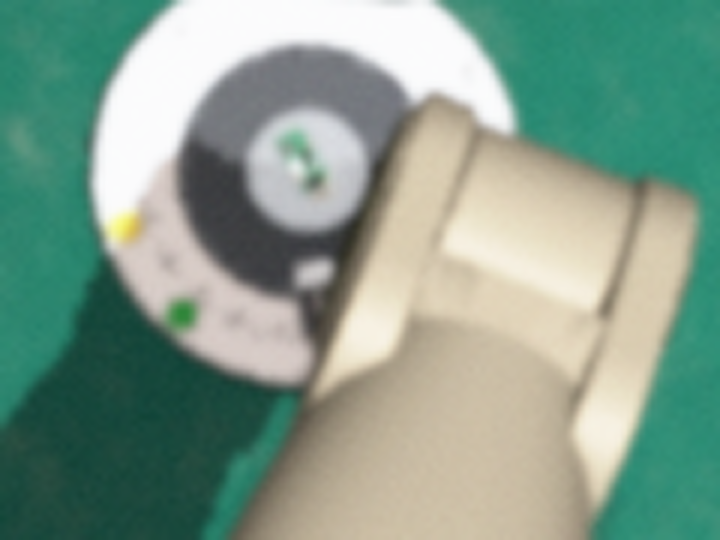

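drive_tool([
  [[-5, -10, -1], [0, 0, 0], 255],
  [[0, -7, 0], [0, 0, 0], 255],
  [[0, -6, 0], [0, 0, 0], 255],
  [[-0.7, -3.5, 0], [0, 0, 3], 255],
  [[-0.7, -3.5, 0], [0, 0, 3], 255],
  [[-0.7, -3.5, 0], [0, 0, 3], 255],
  [[-0.7, -3.5, 0], [0, 0, 3], 255],
])

```text
time: 4.18
tool_pos: [449.2, -76.0, 50.4]
tcp_rot: [3.13, -0.031, -0.228]
force: [-0.7, -2.3, -1.4]
finger_gap: 0.001
```

drive_tool([
  [[-1.2, -3.4, 1], [0, 0, 3], 255],
  [[-1.2, -3.4, 1], [0, 0, 3], 255],
  [[-1.2, -3.4, 1], [0, 0, 3], 255],
  [[-1.2, -3.4, 1], [0, 0, 3], 255],
  [[-1.2, -3.4, 1], [0, 0, 3], 255],
  [[-0.7, -3.4, 1], [0, 0, 3], 255],
  [[-0.7, -3.4, 1], [0, 0, 3], 255],
  [[0, 0, 0], [0, 0, 0], 255],
])

```text
time: 4.85
tool_pos: [453.0, -49.6, 51.3]
tcp_rot: [3.135, -0.048, -0.616]
force: [-1.5, -0.5, -1.1]
finger_gap: 0.003
```

```bash
cat >> h.py <<'E'
def rel():
    s=state();p=s["tool_pos"];y=s["tcp_rot"][2];d=p[:2]-[510.9,-72.4]
    X=np.array([np.cos(y),np.sin(y)]);Y=np.array([np.sin(y),-np.cos(y)])
    print(s["time"],p.round(1),"yaw",np.degrees(y).round(1),"theta_al",np.degrees(y).round(1)+180,"rad",-(d@X).round(1),"tang",(d@Y).round(1),"F",s["force"].round(1))
E
python3 - <<'E'
from h import *
c=look("top",["tab","pointer"]);look("scene",["tab","pointer","dot_green"])
a=c["img"][200:290,270:390,::-1]
cv2.imwrite("pics/d.png",cv2.resize(a,(720,540),interpolation=cv2.INTER_CUBIC))
rel()
E
```

```text
top pointer [322. 229.] 0.26 [509. -77.  26.]
top pointer [176. 181.] 0.22 [655. 332.  26.]
scene tab [242. 222.] 0.68 [458. -42.  51.]
scene pointer [233. 232.] 0.57 [436. -35.  26.]
5.2 [453.2 -50.3  50.8] yaw -35.2 theta_al 144.8 rad 59.9 tang 15.2 F [-0.8 -0.5  0.9]
```

View pics/d.png

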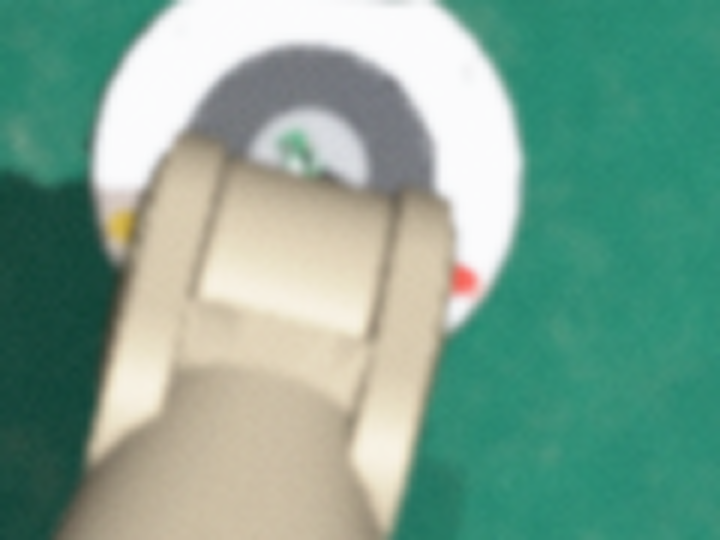

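drive_tool([
  [[-1, -3, 1], [0, 0, 3], 255],
  [[-0.5, -2, 0], [0, 0, 1.5], 255],
  [[0, 0, 0], [0, 0, 0], 255],
  [[0, 0, 0], [0, 0, 0], 255],
])

```text
time: 5.53
tool_pos: [454.8, -46.4, 49.8]
tcp_rot: [3.138, -0.048, -0.696]
force: [0.8, -0.1, -0.6]
finger_gap: 0.001
```

```bash
python3 -c "
from h import *
rel()"
```

```text
5.5333 [454.8 -46.4  49.8] yaw -39.9 theta_al 140.1 rad 59.7 tang 16.1 F [ 0.8 -0.1 -0.6]
```

drive_tool([
  [[0, 8, 0], [0, 0, 0], 255],
  [[0, 12, -5], [0, 0, 0], 255],
  [[0, 10, -35], [0, 0, 0], 255],
  [[0, 20, -35], [0, 0, 0], 255],
  [[0, 40, 0], [0, 0, 0], 255],
  [[0, 40, 0], [0, 0, 0], 255],
  [[0, 40, 0], [0, 0, 0], 255],
  [[0, 0, 0], [0, 0, 0], 255],
])

```text
time: 6.2
tool_pos: [339.3, -183.1, 129.1]
tcp_rot: [3.136, -0.052, -0.685]
force: [0.7, 0.9, -0.8]
finger_gap: 0.001
```

```bash
cat >> h.py <<'E'
def lever(fn):
    c=read_camera("top"); h=cv2.cvtColor(c["img"],cv2.COLOR_RGB2HSV)
    cv2.imwrite(fn,cv2.resize(c["img"][200:290,270:390,::-1],(720,540),interpolation=cv2.INTER_CUBIC))
    # mean brightness along rays from the axis between r=60..80 at z~30, over world angle
    W=c["world_to_cam"];K=c["mtx"];g=c["img"].mean(2).astype(np.float32)
    for z,r in((66,np.arange(56,76,2.)),(30,np.arange(74,81,1.))):
        A=np.arange(100,215,3.);v=[]
        for a in np.radians(A):
            P=np.c_[510.9+r*np.cos(a),-72.4+r*np.sin(a),0*r+z,0*r+1]@W.T; q=P[:,:3]@K.T; q=q[:,:2]/q[:,2:]
            v.append(cv2.remap(g,q[None,:,0].astype(np.float32),q[None,:,1].astype(np.float32),1).mean())
        print(z,dict(zip(A.astype(int),np.int32(v))))
E
python3 - <<'E'
from h import *
lever("pics/e.png");rel();look("top",["tab","pointer","dot_green"])
E
```

```text
66 {np.int64(100): np.int32(218), np.int64(103): np.int32(216), np.int64(106): np.int32(215), np.int64(109): np.int32(217), np.int64(112): np.int32(219), np.int64(115): np.int32(219), np.int64(118): np.int32(219), np.int64(121): np.int32(217), np.int64(124): np.int32(216), np.int64(127): np.int32(216), np.int64(130): np.int32(209), np.int64(133): np.int32(184), np.int64(136): np.int32(147), np.int64(139): np.int32(148), np.int64(142): np.int32(165), np.int64(145): np.int32(162), np.int64(148): np.int32(195), np.int64(151): np.int32(213), np.int64(154): np.int32(216), np.int64(157): np.int32(217), np.int64(160): np.int32(216), np.int64(163): np.int32(215), np.int64(166): np.int32(213), np.int64(169): np.int32(211), np.int64(172): np.int32(212), np.int64(175): np.int32(214), np.int64(178): np.int32(215), np.int64(181): np.int32(216), np.int64(184): np.int32(218), np.int64(187): np.int32(220), np.int64(190): np.int32(222), np.int64(193): np.int32(224), np.int64(196): np.int32(225), np.int64(199): np.int32(225), np.int64(202): np.int32(225), np.int64(205): np.int32(226), np.int64(208): n
[... 817 characters left out ...]
nt32(248), np.int64(175): np.int32(249), np.int64(178): np.int32(249), np.int64(181): np.int32(249), np.int64(184): np.int32(247), np.int64(187): np.int32(248), np.int64(190): np.int32(249), np.int64(193): np.int32(249), np.int64(196): np.int32(247), np.int64(199): np.int32(241), np.int64(202): np.int32(235), np.int64(205): np.int32(243), np.int64(208): np.int32(248), np.int64(211): np.int32(249), np.int64(214): np.int32(249)}
6.25 [ 340.7 -181.4  129.1] yaw -39.2 theta_al 140.8 rad 63.0 tang 192.0 F [ 0.4  0.3 -0.1]
top tab [307. 248.] 0.94 [456. -33.  51.]
top tab [332. 260.] 0.68 [421. -99.  51.]
top pointer [301. 254.] 0.81 [439. -17.  26.]
top dot_green [298. 253.] 0.47 [444.  -9.  27.]
```

View pics/e.png

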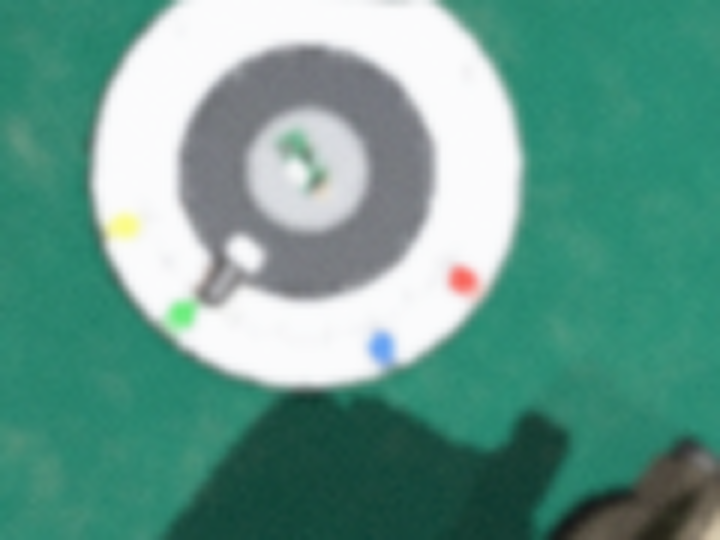

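drive_tool([
  [[0, -36, 0], [0, 0, 2], 255],
  [[0, -36, 0], [0, 0, 1.5], 255],
  [[0, -36, 0], [0, 0, 0], 255],
  [[0, -36, 0], [0, 0, 0], 255],
  [[0, 0, 30], [0, 0, 0], 255],
  [[0, 0, 30], [0, 0, 0], 255],
  [[0, 0, 20], [0, 0, 0], 255],
  [[0, 0, 0], [0, 0, 0], 255],
])

```text
time: 7.12
tool_pos: [452.6, -54.3, 45.8]
tcp_rot: [-3.138, -0.056, -0.714]
force: [-1.1, 0.1, -0.1]
finger_gap: -0.0
```

```bash
python3 -c "
from h import *
rel()"
```

```text
7.1167 [452.6 -54.3  45.8] yaw -40.9 theta_al 139.1 rad 55.9 tang 24.5 F [-1.1  0.1 -0.1]
```

drive_tool([
  [[-4, -3, 0], [0, 0, 1], 255],
  [[-1, -3, 0], [0, 0, 1], 255],
  [[0, -2.5, 0], [0, 0, 0], 255],
  [[0, -1.5, 0], [0, 0, 0], 255],
  [[0, 0, 0], [0, 0, 0], 255],
])

```text
time: 7.53
tool_pos: [454.4, -38.0, 45.2]
tcp_rot: [-3.141, -0.051, -0.738]
force: [-1.8, -2.7, -1.9]
finger_gap: 0.004
```

```bash
python3 -c "
from h import *
rel()"
```

```text
7.5333 [454.4 -38.   45.2] yaw -42.3 theta_al 137.7 rad 64.9 tang 12.6 F [-1.8 -2.7 -1.9]
```

drive_tool([
  [[0, 8, 0], [0, 0, 0], 255],
  [[0, 12, -5], [0, 0, 0], 255],
  [[0, 10, -35], [0, 0, 0], 255],
  [[0, 20, -35], [0, 0, 0], 255],
  [[0, 40, 0], [0, 0, 0], 255],
  [[0, 40, 0], [0, 0, 0], 255],
  [[0, 40, 0], [0, 0, 0], 255],
  [[0, 0, 0], [0, 0, 0], 255],
])

```text
time: 8.2
tool_pos: [337.5, -170.5, 129.0]
tcp_rot: [-3.136, -0.067, -0.733]
force: [0.3, 0.5, -0.4]
finger_gap: 0.0
```

```bash
python3 - <<'E'
from h import *
lever("pics/f.png");rel();look("top",["tab","pointer","dot_green"])
E
```

```text
66 {np.int64(100): np.int32(215), np.int64(103): np.int32(215), np.int64(106): np.int32(217), np.int64(109): np.int32(220), np.int64(112): np.int32(220), np.int64(115): np.int32(219), np.int64(118): np.int32(217), np.int64(121): np.int32(214), np.int64(124): np.int32(210), np.int64(127): np.int32(198), np.int64(130): np.int32(162), np.int64(133): np.int32(151), np.int64(136): np.int32(172), np.int64(139): np.int32(163), np.int64(142): np.int32(190), np.int64(145): np.int32(214), np.int64(148): np.int32(216), np.int64(151): np.int32(214), np.int64(154): np.int32(216), np.int64(157): np.int32(216), np.int64(160): np.int32(215), np.int64(163): np.int32(215), np.int64(166): np.int32(214), np.int64(169): np.int32(212), np.int64(172): np.int32(213), np.int64(175): np.int32(213), np.int64(178): np.int32(213), np.int64(181): np.int32(214), np.int64(184): np.int32(217), np.int64(187): np.int32(219), np.int64(190): np.int32(221), np.int64(193): np.int32(224), np.int64(196): np.int32(225), np.int64(199): np.int32(224), np.int64(202): np.int32(224), np.int64(205): np.int32(227), np.int64(208): n
[... 772 characters left out ...]
nt64(169): np.int32(248), np.int64(172): np.int32(248), np.int64(175): np.int32(249), np.int64(178): np.int32(249), np.int64(181): np.int32(249), np.int64(184): np.int32(247), np.int64(187): np.int32(248), np.int64(190): np.int32(249), np.int64(193): np.int32(249), np.int64(196): np.int32(247), np.int64(199): np.int32(242), np.int64(202): np.int32(236), np.int64(205): np.int32(242), np.int64(208): np.int32(248), np.int64(211): np.int32(249), np.int64(214): np.int32(249)}
8.25 [ 339.3 -169.   129.2] yaw -41.9 theta_al 138.1 rad 63.1 tang 186.6 F [0.1 0.5 0.3]
top tab [303. 245.] 0.85 [465. -21.  51.]
top pointer [300. 251.] 0.65 [449. -14.  26.]
top dot_green [329. 186.] 0.71 [629. -99.  27.]
```

View pics/f.png

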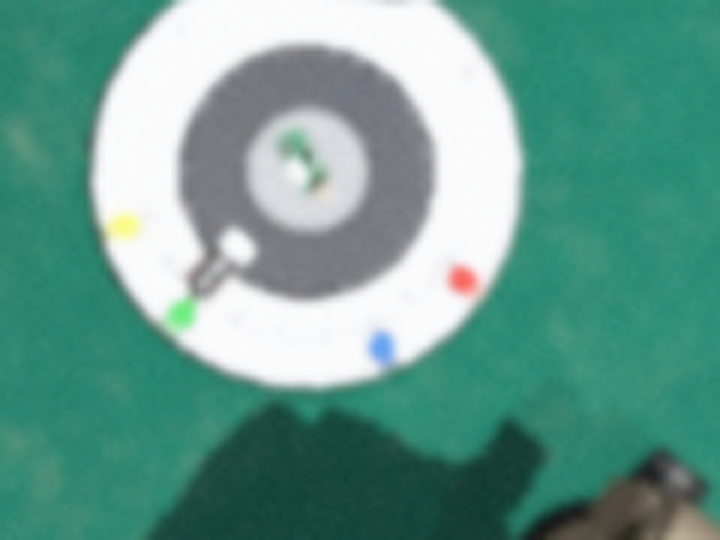

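Every estimate puts the pointer within about 3 mm of the green dot, and the picture shows the tip pointing straight at the dot at (181,314). Next is the button, levelling the tool on the way.

drive_tool([
  [[0, 0, -10], [0, -3.8, 0], 255],
  [[18.6, -27.8, 0], [0, 0, 0], 255],
  [[18.6, -27.8, 0], [0, 0, 0], 255],
  [[18.6, -27.8, 0], [0, 0, 0], 255],
  [[18.6, -27.8, 0], [0, 0, 0], 255],
  [[18.6, -27.8, 0], [0, 0, 0], 255],
  [[18.6, -27.8, 0], [0, 0, 0], 255],
  [[18.6, -27.8, 0], [0, 0, 0], 255],
  [[18.6, -27.8, 0], [0, 0, 0], 255],
  [[14, -20, 0], [0, 0, 0], 255],
  [[0, 0, 0], [0, 0, 0], 255],
])

```text
time: 9.37
tool_pos: [639.4, -55.5, 129.6]
tcp_rot: [-3.134, 0.016, -0.684]
force: [0.0, -0.5, 0.3]
finger_gap: 0.002
```

```bash
python3 -c "
from h import *
rel();print(state()['tcp_rot'])
look('scene',['store_top'])"
```

```text
9.3667 [639.4 -55.5 129.6] yaw -39.2 theta_al 140.8 rad -89.0 tang -94.3 F [ 0.  -0.5  0.3]
[-3.13370189  0.01568552 -0.68387137]
scene store_top [315. 216.] 0.65 [650. -62.  36.]
```

drive_tool([
  [[9, 18, 0], [0, 0, 0], 255],
  [[9, 18, 0], [0, 0, 0], 255],
  [[0, 0, 25], [0, 0, 0], 255],
  [[0, 0, 25], [0, 0, 0], 255],
  [[0, 0, 10], [0, 0, 0], 255],
  [[0, 0, 0], [0, 0, 0], 255],
])

```text
time: 9.97
tool_pos: [619.9, -89.7, 67.4]
tcp_rot: [-3.139, 0.023, -0.675]
force: [0.1, 0.6, -0.4]
finger_gap: 0.004
```

```bash
python3 - <<'E'
from h import *
rel()
c=read_camera("scene");a=c["img"][150:270,210:370,::-1]
cv2.imwrite("pics/g.png",cv2.resize(a,(800,600),interpolation=cv2.INTER_CUBIC))
E
```

```text
9.9667 [619.9 -89.7  67.4] yaw -38.7 theta_al 141.3 rad -95.9 tang -54.7 F [ 0.1  0.6 -0.4]
```

View pics/g.png

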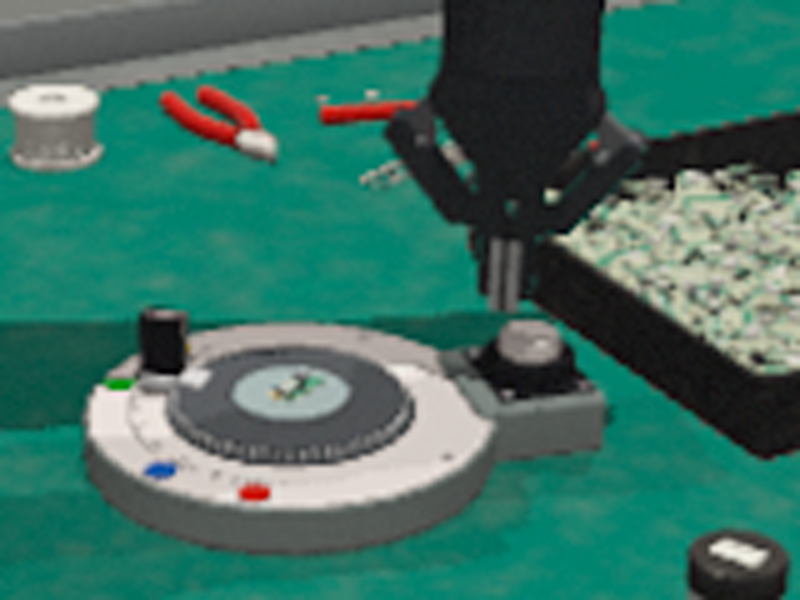

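The scene crop shows the fingertips at (505,308), just above and short of the button top at (530,335), with the lever beside the green dot. I'll shift about 12 mm and go down.

drive_tool([
  [[11, -3, 0], [0, 0, 0], 255],
  [[1, 0, 4], [0, 0, 0], 255],
  [[0, 0, 4], [0, 0, 0], 255],
  [[0, 0, 3], [0, 0, 0], 255],
  [[0, 0, 0], [0, 0, 0], 255],
])

```text
time: 10.43
tool_pos: [631.3, -93.4, 60.8]
tcp_rot: [-3.138, 0.02, -0.673]
force: [0.6, 0.2, 0.0]
finger_gap: -0.004
```

```bash
python3 -c "
from h import *
rel();print(state()['tcp_rot'])"
```

```text
10.4333 [631.3 -93.4  60.8] yaw -38.6 theta_al 141.4 rad -107.2 tang -58.6 F [0.6 0.2 0. ]
[-3.13799235  0.0198658  -0.67289086]
```

drive_tool([
  [[0, 0, 4], [0, 0, 0], 255],
  [[0, 0, 4], [0, 0, 0], 255],
  [[0, 0, 4], [0, 0, 0], 255],
  [[0, 0, 0], [0, 0, 0], 255],
])

```text
time: 10.77
tool_pos: [631.6, -93.0, 49.4]
tcp_rot: [-3.137, 0.017, -0.672]
force: [0.3, -0.8, 4.4]
finger_gap: 0.005
```

drive_tool([
  [[0, 0, 2], [0, 0, 0], 255],
  [[0, 0, 2], [0, 0, 0], 255],
  [[0, 0, 0.5], [0, 0, 0], 255],
])

```text
time: 11.02
tool_pos: [631.7, -93.1, 46.1]
tcp_rot: [-3.137, 0.016, -0.672]
force: [-1.7, 0.2, 5.5]
finger_gap: 0.001
```

drive_tool([
  [[0, 0, 2], [0, 0, 0], 255],
  [[0, 0, 1.5], [0, 0, 0], 255],
])

```text
time: 11.18
tool_pos: [631.8, -93.1, 46.0]
tcp_rot: [-3.136, 0.014, -0.672]
force: [-3.3, 1.0, 11.0]
finger_gap: -0.0
```

The button has bottomed: z stopped at 46 while the force rose to 11 N. I'll hold briefly, then lift and retreat.

drive_tool([
  [[0, 0, 1], [0, 0, 0], 255],
  [[0, 0, 1], [0, 0, 0], 255],
  [[0, 0, -10], [0, 0, 0], 255],
  [[0, 0, -30], [0, 0, 0], 255],
  [[0, 0, -35], [0, 0, 0], 255],
  [[0, 0, -35], [0, 0, 0], 255],
  [[10, 38, 0], [0, 0, 0], 255],
  [[10, 38, 0], [0, 0, 0], 255],
  [[10, 38, 0], [0, 0, 0], 255],
  [[10, 38, 0], [0, 0, 0], 255],
  [[10, 38, 0], [0, 0, 0], 255],
  [[10, 38, 0], [0, 0, 0], 255],
  [[0, 0, 0], [0, 0, 0], 255],
])

```text
time: 12.27
tool_pos: [536.3, -315.9, 162.8]
tcp_rot: [-3.137, 0.01, -0.662]
force: [1.0, 0.3, 0.9]
finger_gap: 0.003
```

```bash
python3 - <<'E'
from h import *
rel()
look("top",["pointer","dot_green"],"pics/h0.png")
a=cv2.imread("pics/h0.png")[160:280,260:420]
b=cv2.cvtColor(read_camera("scene")["img"],cv2.COLOR_RGB2BGR)[190:270,210:370]
cv2.imwrite("pics/h.png",cv2.resize(np.vstack([a,b]),(480,600),interpolation=cv2.INTER_CUBIC))
E
```

```text
12.2667 [ 536.3 -315.9  162.8] yaw -37.9 theta_al 142.1 rad -169.7 tang 176.5 F [1.  0.3 0.9]
top pointer [301. 250.] 0.67 [452. -17.  26.]
top dot_green [298. 252.] 0.51 [445.  -6.  27.]
top dot_green [411. 159.] 0.44 [ 699. -332.   27.]
```

View pics/h.png

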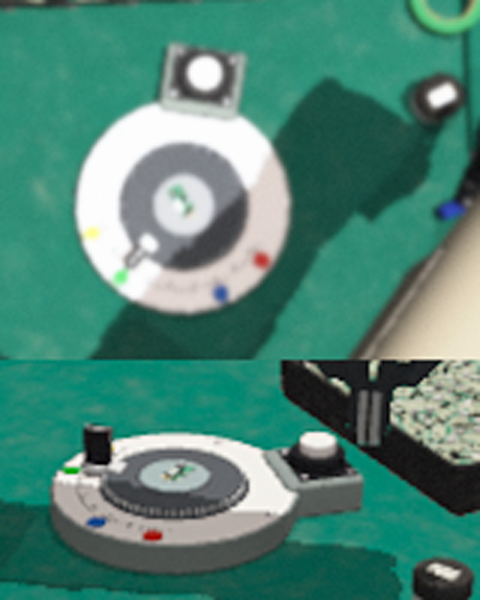

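The lever tip at (130,264) still points at the green dot at (121,278). The button is up, and the board and jar haven't moved. The arm is clear, so I'm handing the job in.

```bash
python3 -c "
from workcell import *
print(sign_off())"
```

```text
the job is handed in; nothing more can be done
None
```

I set the ring lever to the green dot, pressed the white button fully down and let it come up again, then handed the job in. The simulator gave no verdict.

- **Lever:** I pushed one side of the tab with shut fingers and never pinched it. The first push stopped about 2–5° short. The second went slightly further than planned.
- **Pointer check:** Before the press, the brightness profile put the lever about 2° (3 mm) past the dot, and the network's pointer was about 3 mm from my fitted dot position. After the press, the network's pointer was about 7 mm from the fitted dot. Its own dot reading was also several mm off the fit, so I put that down to detector noise. In the final picture the lever still points at the dot. Most checks agree it is inside the 8 mm limit, but that last reading was close to it.
- **Button:** It stopped at z = 46 mm with the force rising to 11 N, so it was fully down. In the last picture it is up again.
- **Rest of the bench:** The board and jar looked unmoved in the last picture. I did not measure the other loose things separately. The arm ended clear of everything, at 12 s of the 48 s allowed.

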